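# Push the dose-cup carrier through the sprung gate

## Task

A low carrier with two dose cups waits in the chute, short of a sprung gate. With a fingertip, push the gate's long side bar over sideways, away from the channel, so that the gate swings up, and while that finger holds it up, push the carrier by the upright plate at its rear along under the gate until it is fully home against the end stop; the gate must not come down on the carrier or the cups, nor the carrier be pushed against the gate. Then let the bar back so that the gate falls shut behind the carrier. Grip and lift nothing, keep the cups seated, and leave the other things alone.

Things in the scene. Friction and masses are not known exactly. Their poses are not given: they have to be found in the camera images.
- chute: Fixed open chute, 334 x 92 mm: floor top 6 mm above the worktop, two aluminium side walls 6 mm thick, 27 mm high, channel between them 60 mm wide. Origin on the worktop, on the channel's centre line, under the gate. x = direction of travel, y = towards the hinged side, z up. Runs from x -219 to +115 mm. Hinge posts at x -43 and +17, y 36 to 51 mm, 53 mm high.
- end_stop (a point): Middle of the top edge of the end stop's inner face: chute x +105 mm, 36 mm above the worktop. The carrier's block is home when its front touches this face.
- gate (a joint): Gate hinge, rad: 0 shut, grows as the gate swings up, stop at 1.4; from 0.95 it clears carrier and cups. Axis parallel to chute x at chute y +36, z +44 mm, so the carrier cannot push it open. A spring shuts it (2 to 5 N at the bar). Leaf 6 mm thick at chute x -3 to +3; shut: y -27 to +15, z 18 to 54 mm; raised: up to 115 mm high.
- gate_bar (a point): Point at chute x -150 mm on the axis of the gate's long bar: 8 mm steel rod along chute x from 0 to -265 mm (11 mm ball at the end), on levers at x 0 and -30 mm, 40 mm from the hinge axis. At gate angle a it lies at chute y = 36 - 40 sin(0.785 - a), z = 44 + 40 cos(0.785 - a) mm: shut y 8, z 72; at 1.12 y 49, z 82. Push it in +y; a finger can slide along it in x.
- carrier: Loose white cup carrier, 0.2 to 0.4 kg, in the channel, 2 mm play each side. Origin: centre of the underside of its 90 x 56 x 18 mm block (x -45 to +45); axes as the chute's. Two 33 mm sockets hold the cups. A tail 7 mm high runs back to the push plate. Home: origin at chute x +60 mm, block just past the gate, tail under the shut gate.
- push_plate (a point): Centre of the rear face of the carrier's upright push plate: carrier x -120, y +21, z +41 mm. Plate 6 mm thick, carrier y -21 to +63, z 24 to 58 mm (30 to 64 mm above the worktop), so it reaches over the wall on the hinged side, below the bar. At home this face is at chute x -60 mm.
- cup_1: Paper dose cup, 38 mm wide, 29 mm high, in the rear socket (origin under its centre, tops 39 mm above the worktop)
- cup_2: Paper dose cup, the same, in the front socket
- vial: Bystander: open amber vial, 36 mm wide, 84 mm high, beside the chute; origin under its centre. Leave it alone.
- jar: Bystander: amber jar with white lid, 68 mm wide, 92 mm high, beyond the chute; origin under its centre. Leave it alone.
- spare_cups: Bystander: nest of three dose cups, 38 mm wide, 35 mm high, beside the chute; origin under its centre. Leave it alone.
Mind the look-alikes: they are no part of the job. Leave any turquoise look-alike of the cup_2 alone.

How it is judged (in metres and radians):
On the way, in this order (a step that is already met when the one before it is completed fails the run):
1. a finger holds the gate up while the carrier is still short of it (value of joint gate above 0.85 rad and contact force between the fingers and gate above 0.2 N and x of carrier in the frame of chute below -0.045 m), for 0.1 s.
2. the carrier is under the gate, the finger still holding the gate up (value of joint gate above 0.85 rad and contact force between the fingers and gate above 0.2 N and x of carrier in the frame of chute between -0.02 and 0.045 m), for 0.1 s.
3. the carrier is home against the end stop, the finger still holding the gate up (value of joint gate above 0.85 rad and contact force between the fingers and gate above 0.2 N and x of carrier in the frame of chute above 0.052 m), for 0.1 s.
At the end, for the whole second after the job is handed in: The carrier lies flat in the channel within 8 mm of its home against the end stop and at rest, the gate is shut behind it (joint under 0.08 rad), both cups are seated upright in their sockets, and vial, jar and spare cups have moved less than 15 mm (x of carrier in the frame of chute above 0.052 m and value of joint gate below 0.08 rad and linear speed of carrier below 0.01 m/s and z of carrier in the frame of chute below 0.011 m and angle between the x axis of carrier and the x axis of chute, either way round below 0.1 rad and distance between each of cup_1, cup_2 and carrier below 0.032 m and angle between each of cup_1, cup_2's own z axis and vertical below 0.3 rad and distance of each of vial, jar, spare_cups from where it was at the start of the episode below 0.015 m); the robot touches nothing.
It fails at once if the gate bears on or is struck by the carrier or a cup with more than 1.5 N (contact force between gate and carrier above 1.5 N or contact force between gate and cup_1 above 1.5 N or contact force between gate and cup_2 above 1.5 N).
It fails at once if the carrier is lifted or tipped (z of carrier in the frame of chute above 0.016 m or angle between carrier's own z axis and vertical above 0.2 rad).
It fails at once if a cup leaves its socket or tips (distance between any of cup_1, cup_2 and carrier above 0.036 m or angle between any of cup_1, cup_2's own z axis and vertical above 0.5 rad).
It fails at once if a bystander is moved or tipped (distance of any of vial, jar, spare_cups from where it was at the start of the episode above 0.02 m).
It also fails if it takes over 42 s, if anything falls off the work surface, if the arm or the gripper's body presses on something with over 40 N, if the wrist force passes 120 N, or if a joint passes its speed limit or range.

## Robot

A 7-joint arm with a two-finger parallel gripper is mounted at the origin on a cart in front of the work surface, level with it; the furniture and walls round the work are solid. World frame = base frame: x ahead of the robot, y to its left, z up, the work surface at z = 0. Lengths are in mm, angles in rad, forces in N, time in s.
With the tool pointing down it reaches from about 400 to 875 mm from the base axis. Payload 4.4 kg.
Tool frame: the origin (TCP) lies between the finger pads; the fingertips stand 11 mm ahead of it and the grasp point (between the pads) lies 8 mm behind it; y points along the fingers, x is the direction in which the jaws open and shut, and the axes are right-handed (so a half turn about y gives the same grasp; the last joint's range is limited). The gripper opens to 85 mm and grips with 20 to 120 N. Pads are 22 mm wide; open, the fingers measure 114 mm over their backs; the gripper's body (76 mm by 85 mm) begins 54 mm behind the grasp point. The pads swing forward as they close: fully open they stand 13 mm farther back than shut.
Start: joints at [1.228, 0.628, 0.038, 1.517, -0.027, 0.996, -0.02], TCP at [177.658, -625.264, 242.313] pointing down, gripper open.
Joint ranges: [-3.06, 3.06], [-0.37, 2.12], [-1.25, 1.32], [0.18, 2.47], [-1.1, 4.24], [0.23, 1.98], [-2.94, 2.94]. Speed limits (rad/s): [2.57, 2.57, 3.14, 3.14, 3.14, 3.14, 3.14].

## Interface

Orientations are given as [roll, pitch, yaw] about the fixed x, y, z axes, in that order (R = Rz(yaw) Ry(pitch) Rx(roll)).
In Python, from cell import * gives the robot as it stands.
- The arm moves only by the shell command python3 -m jog 'ROWS'. ROWS is JSON, a list of rows, each an object of numbers: "x", "y", "z": the shift along the tool's x, y, z in mm; "ax", "ay", "az": the turn, a rotation vector about the tool's x, y, z in rad; "grip": the finger opening in mm, from 0 to 85.4. In form: [{"x": .., "y": .., "z": .., "ax": .., "ay": .., "az": .., "grip": ..}, ...]. A call has 1 to 5 rows; each row is the pose to reach, as a shift and turn from the pose commanded when the call began, along the tool's axes at that moment; what a row does not reach only later rows make up. A row lasts 1/10 s, in which the tool goes at most 50 mm and 8.59 degrees, less where a joint would pass 70% of its speed; a pose out of reach is approached as far as the arm can. A call with a gripper value outside its range is refused whole. The fingers move at their own pace and stop on an object; the grip force is fixed at half the most. Time passes only in rows, so rows that repeat a pose let the fingers close. It gives the time, the measured TCP pose, the force and the opening at its end, in the units of the state.
- read_state(): the state, without advancing time (a new reading comes with each control period).
- get_image(name): name is "scene" or "top" or "wrist"; returns a dict with "color" (400x640x3 uint8, red, green, blue), "vfov" (degrees; the focal length in pixels is half the picture's height over the tangent of half this angle, whatever the lens; pixels are square), "cx", "cy" (the principal point, pixels), "camera_from_world" (4x4, takes a point from world to camera coordinates). Camera axes: x right, y down, z forward; pixel columns grow to the right and rows downward; lengths in mm; the calibration is good to about 2 mm. The wrist camera is an equidistant fisheye: a pixel r from the principal point sees the ray r / f radians off the axis. A picture is of the moment at which its call begins. There is no depth.
- finish_job(): hands the job in, once; it reports no verdict.
The state is a dict: "clock": time; "qpos": joint angles; "qd": joint speeds; "tau": joint torques, N m; "eef_pos": TCP position; "tool_rot": TCP orientation; "force": force on the tool from outside, world axes, zero at the start; "torque": the same for the moment, N m; "width": finger opening in mm.
Only numpy, scipy, OpenCV 4.12 (cv2) and the standard library are available. Lean on these libraries where they do the work, as an engineer would, in place of code of your own. Each camera call takes 0.05 s, during which the arm holds its last target.

## Working session

There is one attempt and no reset: what is moved stays moved. The work goes in short steps, Python scripts to look and compute and a shell command to move; the robot and the scene stay as the last step left them, time stands still between calls to the robot, and variables do not carry over. Pictures are saved under pics/ and viewed, and the job is handed in when it is done.

```bash
mkdir -p pics; ls
cat > h.py <<'E'
from cell import *
import numpy as np, cv2
def save(n,f,crop=None,s=1):
    im=get_image(n); c=im["color"][:,:,::-1]
    if crop: c=c[crop[1]:crop[3],crop[0]:crop[2]]
    c=cv2.resize(c,None,fx=s,fy=s,interpolation=cv2.INTER_CUBIC)
    cv2.imwrite("pics/"+f,c); return im
E
python3 - <<'E'
from h import *
for n in ("scene","top","wrist"):
    im=save(n,n+"0.png"); print(n,im["vfov"],im["cx"],im["cy"]); print(np.round(im["camera_from_world"],3).tolist())
    np.savez(n+"0.npz",**im)
print(read_state())
E
```

```text
pics
scene 51.562197254987346 321.56833611522813 203.91458097026393
[[-0.569, -0.823, -0.007, 249.952], [-0.533, 0.375, -0.758, 416.174], [0.626, -0.427, -0.652, 500.953], [0.0, 0.0, 0.0, 1.0]]
top 57.767301198705724 322.4063387733517 197.97825107564256
[[-0.024, -1.0, 0.017, -64.559], [-0.998, 0.023, -0.065, 571.989], [0.065, -0.019, -0.998, 869.324], [0.0, 0.0, 0.0, 1.0]]
wrist 65.70646984690485 321.21298901293807 198.63989170823896
[[0.274, -0.962, -0.002, -648.841], [-0.92, -0.262, 0.29, -38.464], [-0.28, -0.078, -0.957, 378.354], [0.0, 0.0, 0.0, 1.0]]
{'clock': 0.15, 'qpos': array([ 1.22818192,  0.62913016,  0.03848406,  1.5181041 , -0.02700611,
        0.99628976, -0.02003431]), 'qd': array([-6.28980313e-06, -1.16301865e-03, -3.27285478e-05, -1.96065689e-03,
       -1.39987339e-03, -3.19339035e-04, -1.03269431e-03]), 'tau': array([ 2.52155020e-03, -5.63792610e+01,  1.22790903e+00, -1.93648535e+01,
        1.10881421e-02,  7.43274781e-03, -2.27665805e-05]), 'eef_pos': array([ 177.53526077, -624.83123522,  241.61418868]), 'tool_rot': array([-1.57081759e+00,  1.41236043e-03, -1.29404764e+00]), 'force': array([-1.08390626, -0.21626225,  0.24547042]), 'torque': array([-0.048837  , -0.05746075,  0.00553592]), 'width': 85.33521065900399}
```

View pics.

View pics/scene0.png

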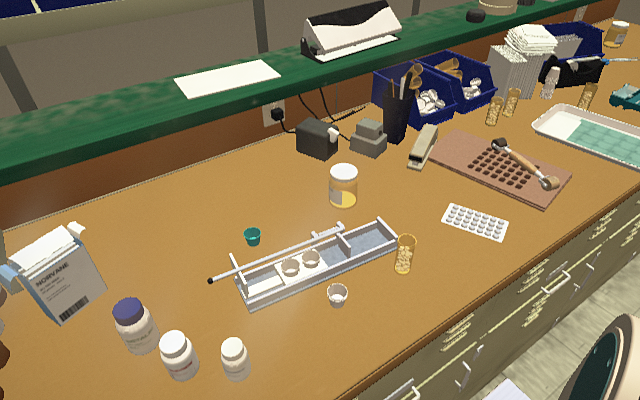

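View pics/top0.png

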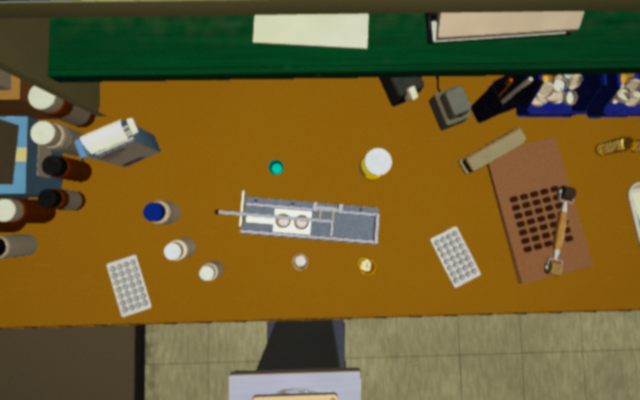

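View pics/wrist0.png

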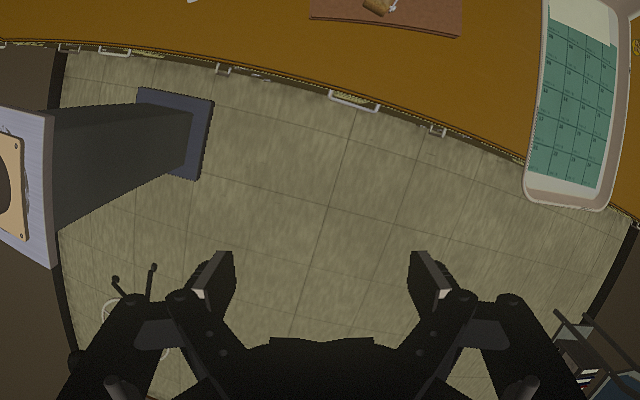

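Run:
```python
from h import *
a=np.load("top0.npz")["color"][:,:,::-1]; c=a[140:290,200:400]
cv2.imwrite("pics/t1.png",cv2.resize(c,None,fx=4,fy=4,interpolation=cv2.INTER_CUBIC))
a=np.load("scene0.npz")["color"][:,:,::-1]; c=a[200:320,200:420]
cv2.imwrite("pics/s1.png",cv2.resize(c,None,fx=3.6,fy=3.6,interpolation=cv2.INTER_CUBIC))
```

```text
(no output)
```

View pics/t1.png

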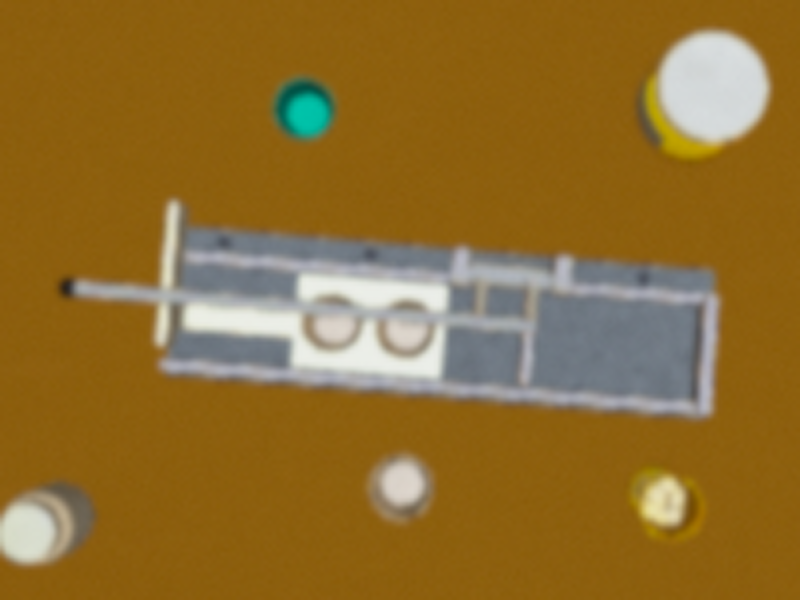

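View pics/s1.png

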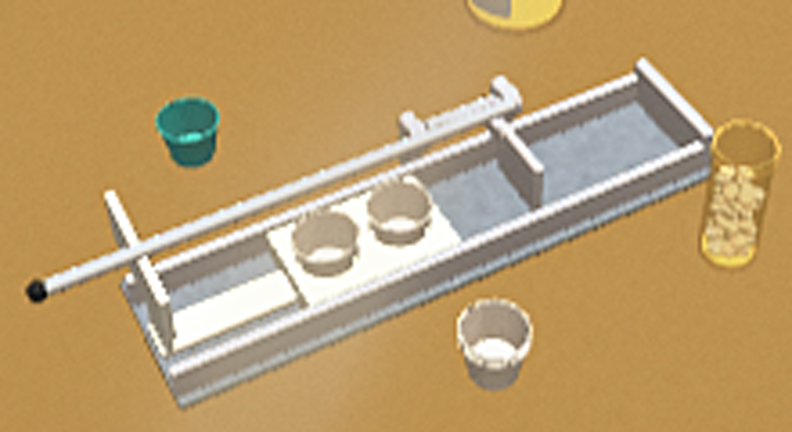

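```bash
cat >> h.py <<'E'
def proj(im,P):
    P=np.atleast_2d(P).astype(float); M=im["camera_from_world"]; C=P@M[:3,:3].T+M[:3,3]
    f=200/np.tan(np.radians(float(im["vfov"]))/2)
    return np.c_[im["cx"]+f*C[:,0]/C[:,2], im["cy"]+f*C[:,1]/C[:,2]]
def ch(p,P):
    P=np.atleast_2d(P).astype(float); c,s=np.cos(p[2]),np.sin(p[2])
    return np.c_[p[0]+c*P[:,0]-s*P[:,1], p[1]+s*P[:,0]+c*P[:,1], P[:,2]]
E
cat > fit.py <<'E'
from h import *
from scipy.optimize import least_squares
T=dict(np.load("top0.npz")); S=dict(np.load("scene0.npz"))
tp=[((66,287),(-265,8,72)),((165,366),(-219,-33,27)),((708,408),(115,-33,36)),((187,257),(-219,33,27)),((525,382),(0,-27,54)),((712,296),(115,33,36)) ]
sp=[((37,291),(-265,8,72)),((177,367),(-219,-33,27)),((705,133),(115,-33,36)),((643,65),(112,30,36)),((540,165),(0,-27,54))]
# plate: carrier offset p[3]
tq=[((175,203),(-120+3,63,58)),((161,343),(-117,-21,58))]
sq=[((112,195),(-117,63,58)),((158,280),(-117,-21,58))]
def res(p,full=False):
    r=[]
    for im,L,Q,fn in ((T,tp,tq,lambda u:(u[0]/4+200,u[1]/4+140)),(S,sp,sq,lambda u:(u[0]/3.6+200,u[1]/3.6+200))):
        for u,X in L: r.append(proj(im,ch(p,X))[0]-fn(u))
        for u,X in Q: r.append(proj(im,ch(p,np.array(X)+[p[3],0,6]))[0]-fn(u))
    r=np.array(r)
    return r if full else r.ravel()
s=least_squares(res,[570,-60,-1.57,-100],loss="soft_l1",x_scale=[10,10,.05,10])
print(s.x.round(4)); print(res(s.x,True).round(1).tolist())
p=s.x; np.save("pose.npy",p)
def wire(im,sc,cr,name):
    a=cv2.resize(im["color"][cr[1]:cr[3],cr[0]:cr[2],::-1],None,fx=sc,fy=sc,interpolation=cv2.INTER_CUBIC)
    def L(Ps,col):
        u=(proj(im,ch(p,Ps))-[cr[0],cr[1]])*sc
        cv2.polylines(a,[u.round().astype(int)],False,col,1)
    L([(-219,-30,27),(115,-30,27),(115,30,27),(-219,30,27),(-219,-30,27)],(0,0,255))
    L([(-265,8,72),(0,8,72)],(0,255,0))
    x=p[3]; L([(x-120,-21,64),(x-120,63,64),(x-114,63,64),(x-114,-21,64),(x-120,-21,64)],(255,0,0))
    L([(x-45,-28,24),(x+45,-28,24),(x+45,28,24),(x-45,28,24),(x-45,-28,24)],(255,0,255))
    L([(-3,-27,54),(3,-27,54),(3,-27,18),(-3,-27,18),(-3,-27,54)],(0,255,255))
    cv2.imwrite("pics/"+name,a)
wire(T,4,(200,140,400,290),"t2.png"); wire(S,3.6,(200,200,420,320),"s2.png")
E
python3 fit.py
```

```text
[506.2968 -97.8733  -1.672  -93.7346]
[[0.4, -0.1], [-1.7, -0.8], [1.3, -0.5], [-4.7, -0.9], [-0.3, 0.1], [2.2, -0.0], [-0.2, -0.8], [-0.0, 0.4], [0.2, 0.4], [-2.2, 1.2], [2.7, -1.9], [1.1, -0.6], [-0.1, 1.1], [-0.8, -1.4], [2.5, 5.9]]
```

View pics/t2.png

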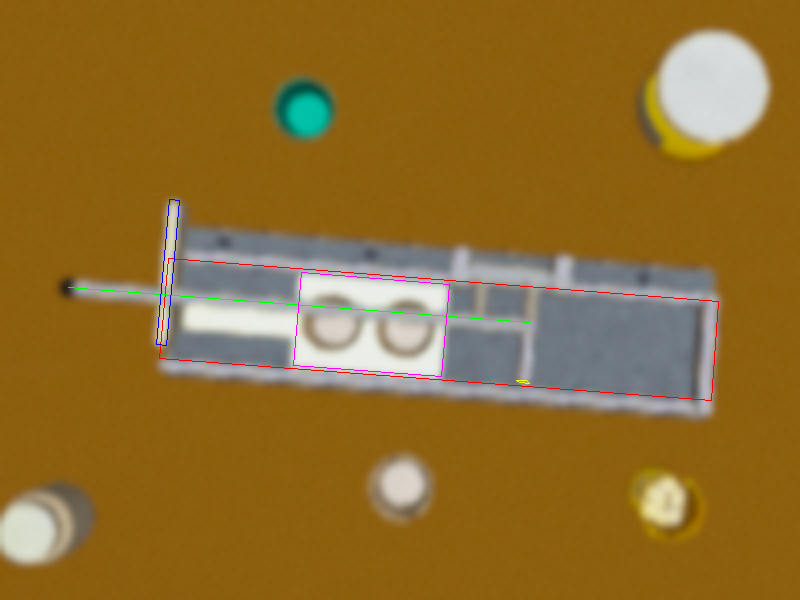

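View pics/s2.png

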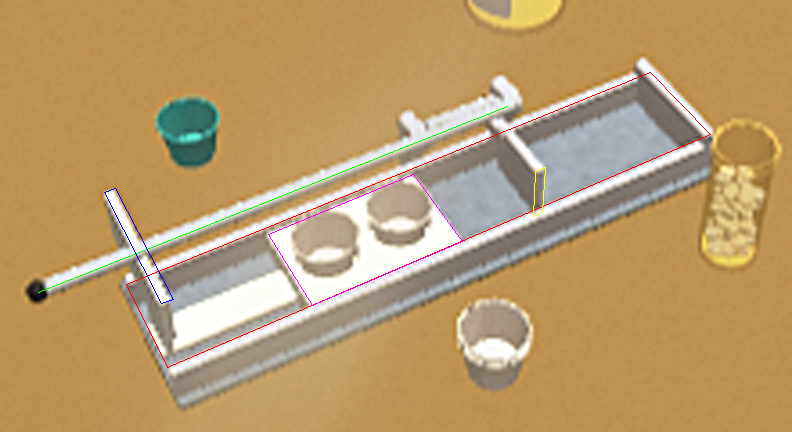

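Run:
```python
from h import *
from scipy.spatial.transform import Rotation as R
M=np.load("wrist0.npz")["camera_from_world"]; C=-M[:3,:3].T@M[:3,3]
s=read_state(); Rt=R.from_euler("xyz",s["tool_rot"]).as_matrix()
print(C, Rt.T@(C-s["eef_pos"]), "axis in tool",Rt.T@M[2,:3]); print(Rt.round(3))
p=np.load("pose.npy"); q=s["eef_pos"]
th=p[2]; ex=np.array([np.cos(th),np.sin(th),0]); ey=np.array([-np.sin(th),np.cos(th),0])
print("tcp in chute",(q-[p[0],p[1],0])@ex,(q-[p[0],p[1],0])@ey)
for cx,cy,z in [(-240,-30,242),(-240,-30,65),(-75,35,65)]:
    w=np.array([p[0],p[1],z])+cx*ex+cy*ey; print(w, "tool shift",Rt.T@(w-q))
```

```text
[ 247.83769809 -604.72191847  372.17391494] [  -0.31983231 -130.5609599    73.11903236] axis in tool [-1.25571598e-04  9.56974268e-01 -2.90172767e-01]
[[ 0.273 -0.     0.962]
 [-0.962  0.001  0.273]
 [-0.001 -1.    -0.   ]]
tcp in chute 557.4872378512733 -273.81895254547476
[500.70695155 143.9298684  242.        ] tool shift [-6.51208737e+02  5.22851299e-01  5.20922866e+02]
[500.70695155 143.9298684   65.        ] tool shift [-650.95874974  177.52267472  520.92663005]
[548.69772976 -26.79472036  65.        ] tool shift [-473.61810399  177.2722159   520.44430651]
```

```bash
python3 -m jog '[{"z":50,"ay":0.1,"grip":0},{"z":100,"ay":0.2,"grip":0},{"x":-30,"z":150,"ay":0.3,"grip":0},{"x":-65,"z":190,"ay":0.378,"grip":0},{"x":-105,"z":220,"ay":0.378,"grip":0}]'
```

```text
$[0]: bad value
```

```bash
python3 -m jog '[{"x":0,"y":0,"z":50,"ax":0,"ay":0.1,"az":0,"grip":0},{"x":0,"y":0,"z":100,"ax":0,"ay":0.2,"az":0,"grip":0},{"x":-30,"y":0,"z":150,"ax":0,"ay":0.3,"az":0,"grip":0},{"x":-65,"y":0,"z":190,"ax":0,"ay":0.378,"az":0,"grip":0},{"x":-105,"y":0,"z":220,"ax":0,"ay":0.378,"az":0,"grip":0}]'
```

```text
clock: 0.65
eef_pos: [358.5, -472.5, 241.7]
tool_rot: [-1.57, 0.0, -1.672]
force: [1.0, 0.1, 0.3]
width: 12.3
```

```bash
python3 -m jog '[{"x":-46,"y":0,"z":18,"ax":0,"ay":0,"az":0,"grip":0},{"x":-92,"y":0,"z":36,"ax":0,"ay":0,"az":0,"grip":0},{"x":-138,"y":0,"z":54,"ax":0,"ay":0,"az":0,"grip":0},{"x":-184,"y":0,"z":72,"ax":0,"ay":0,"az":0,"grip":0},{"x":-232,"y":0,"z":79,"ax":0,"ay":0,"az":0,"grip":0}]'; python3 -m jog '[{"x":-45,"y":0,"z":0,"ax":0,"ay":0,"az":0,"grip":0},{"x":-90,"y":0,"z":0,"ax":0,"ay":0,"az":0,"grip":0},{"x":-135,"y":0,"z":0,"ax":0,"ay":0,"az":0,"grip":0},{"x":-180,"y":0,"z":0,"ax":0,"ay":0,"az":0,"grip":0},{"x":-225,"y":0,"z":0,"ax":0,"ay":0,"az":0,"grip":0}]'
```

```text
clock: 1.15
eef_pos: [460.0, -249.5, 242.3]
tool_rot: [-1.569, -0.0, -1.671]
force: [0.9, -0.5, 0.3]
width: -0.3
clock: 1.65
eef_pos: [480.8, -25.8, 242.3]
tool_rot: [-1.571, 0.0, -1.672]
force: [0.2, 0.6, -0.0]
width: 0.0
```

```bash
cat >> h.py <<'E'
def tcp():
    s=read_state(); p=np.load("pose.npy"); q=s["eef_pos"]; th=p[2]
    ex=np.array([np.cos(th),np.sin(th),0]); ey=np.array([-np.sin(th),np.cos(th),0]); d=q-[p[0],p[1],0]
    F=s["force"]
    print("t",s["clock"],"chute xyz",np.round([d@ex,d@ey,q[2]],1),"F xyz",np.round([F@ex,F@ey,F[2]],1),"rot",s["tool_rot"].round(3),"w",round(s["width"],1))
E
python3 -c "from h import *; tcp(); print(read_state()['qpos'].round(2))"
```

```text
t 1.65 chute xyz [-69.1 -32.7 242.3] F xyz [-0.6  0.1 -0. ] rot [-1.571  0.    -1.672] w 0.0
[-0.09  0.39  0.12  1.98 -0.06  0.78 -1.61]
```

```bash
python3 -m jog '[{"x":-45,"y":10,"z":0,"ax":0,"ay":0,"az":0,"grip":0},{"x":-90,"y":20,"z":0,"ax":0,"ay":0,"az":0,"grip":0},{"x":-135,"y":40,"z":0,"ax":0,"ay":0,"az":0,"grip":0},{"x":-172,"y":70,"z":0,"ax":0,"ay":0,"az":0,"grip":0},{"x":-172,"y":100,"z":0,"ax":0,"ay":0,"az":0,"grip":0}]'
python3 - <<'E'
from h import *
tcp(); save("top","top1.png",(180,130,400,290),3.6); save("wrist","w1.png"); save("scene","s3.png",(170,130,420,310),3.2)
E
```

```text
clock: 2.15
eef_pos: [498.8, 151.0, 141.5]
tool_rot: [-1.569, 0.005, -1.663]
force: [0.1, -0.1, 0.0]
width: -0.1
t 2.15 chute xyz [-246.8  -32.7  141.5] F xyz [0.1 0.2 0. ] rot [-1.569  0.005 -1.663] w -0.1
```

View pics/s3.png

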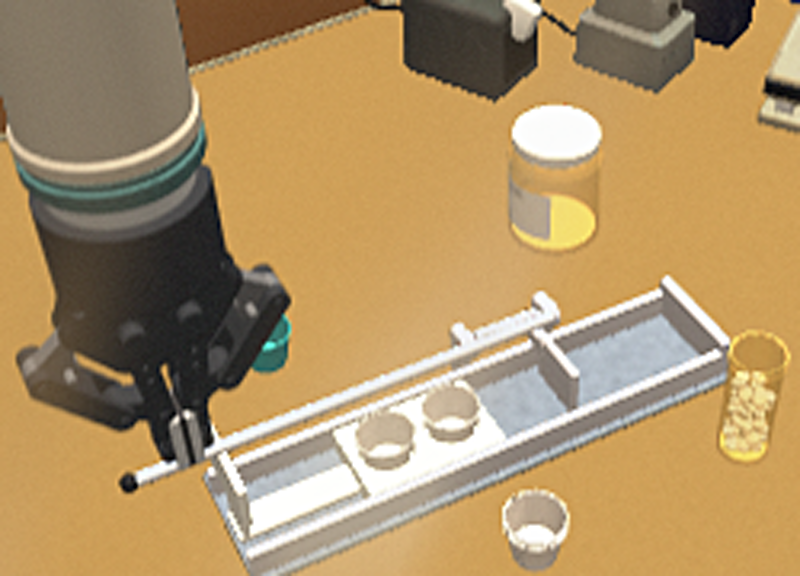

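View pics/w1.png

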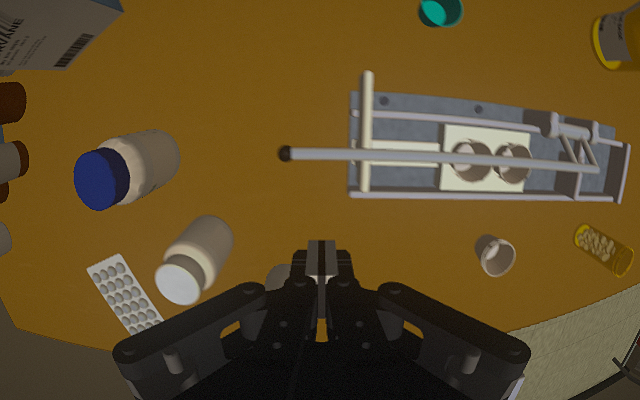

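View pics/top1.png

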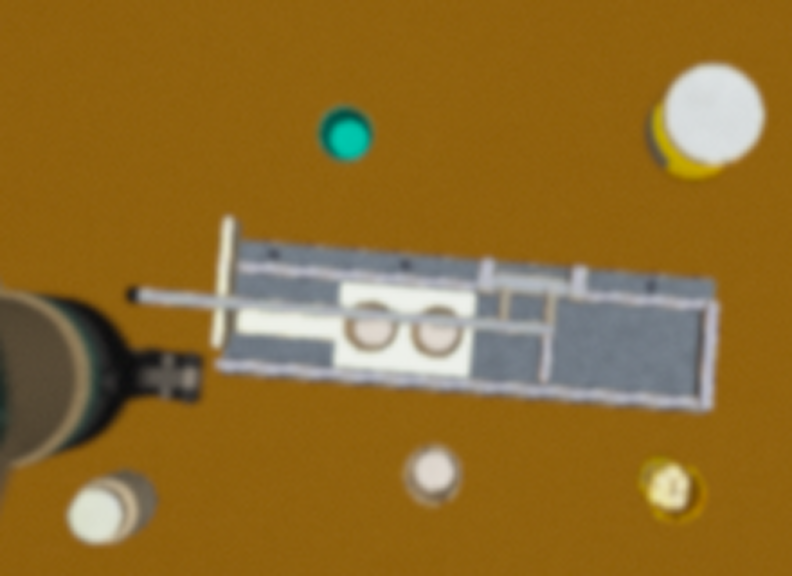

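Run:
```python
from h import *
im=get_image("scene"); p=np.load("pose.npy"); cr=(150,180,290,300); sc=5.5
a=cv2.resize(im["color"][cr[1]:cr[3],cr[0]:cr[2],::-1],None,fx=sc,fy=sc,interpolation=cv2.INTER_CUBIC)
x,y=-246.5,-32.7
for h in range(0,101,10):
    u=(proj(im,ch(p,[(x,y-11,130.5+h),(x+14.5,y-11,130.5+h),(x+60,y-11,130.5+h),(x-60,y-11,130.5+h)]))-[cr[0],cr[1]])*sc
    for k,v in enumerate(u): cv2.circle(a,tuple(v.round().astype(int).tolist()),3,(0,0,255) if h in(0,30,70) else (0,255,0),-1)
cv2.imwrite("pics/k.png",a)
tcp()
```

```text
t 2.35 chute xyz [-238.3  -32.5  142.3] F xyz [0.2 1.  0.7] rot [-1.572e+00 -1.000e-03 -1.673e+00] w 0.3
```

View pics/k.png

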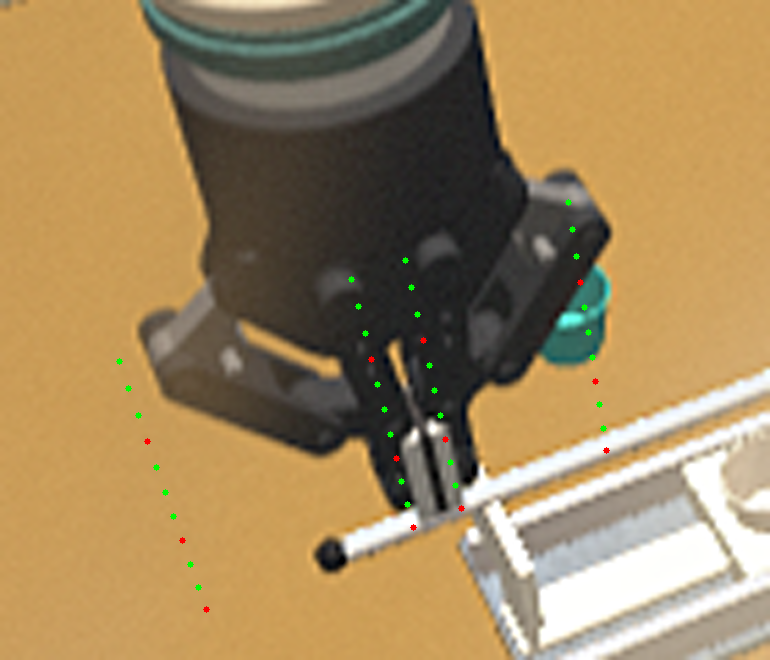

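```bash
python3 -m jog '[{"x":0,"y":25,"z":0,"ax":0,"ay":0,"az":0,"grip":0},{"x":0,"y":50,"z":0,"ax":0,"ay":0,"az":0,"grip":0},{"x":0,"y":70,"z":0,"ax":0,"ay":0,"az":0,"grip":0},{"x":0,"y":77,"z":5,"ax":0,"ay":0,"az":0,"grip":0},{"x":0,"y":77,"z":15,"ax":0,"ay":0,"az":0,"grip":0}]'
python3 - <<'E'
from h import *
tcp(); save("wrist","w2.png"); save("scene","s4.png",(150,180,330,320),4.2)
tcp()
E
```

```text
clock: 2.85
eef_pos: [513.8, 141.0, 66.0]
tool_rot: [-1.571, -0.0, -1.673]
force: [0.7, 0.0, 0.4]
width: -0.2
t 2.85 chute xyz [-238.4  -16.7   66. ] F xyz [-0.1  0.7  0.4] rot [-1.571 -0.    -1.673] w -0.2
t 2.95 chute xyz [-239.1  -13.7   67. ] F xyz [-0.7  0.   0.2] rot [-1.566e+00  1.000e-03 -1.674e+00] w 0.1
```

View pics/s4.png

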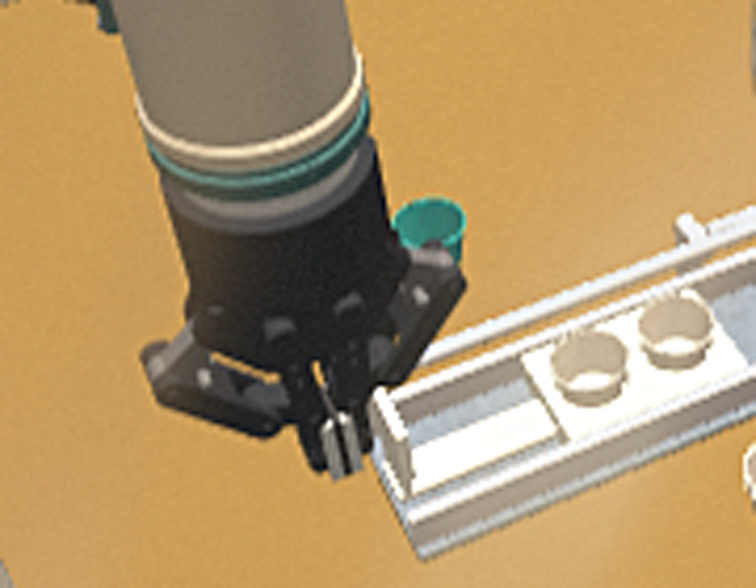

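View pics/w2.png

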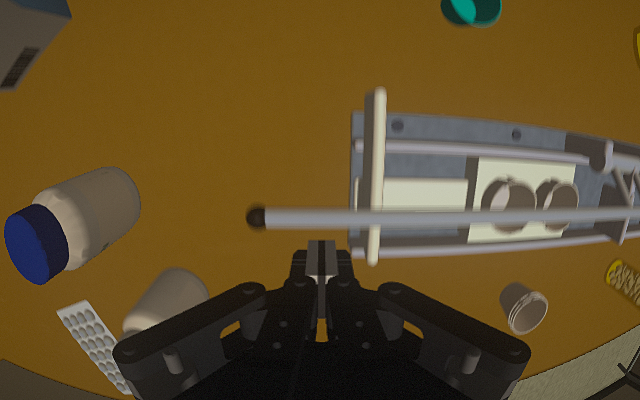

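```bash
python3 -m jog '[{"x":0,"y":0,"z":6,"ax":0,"ay":0,"az":0,"grip":0},{"x":0,"y":0,"z":12,"ax":0,"ay":0,"az":0,"grip":0},{"x":0,"y":0,"z":18,"ax":0,"ay":0,"az":0,"grip":0},{"x":0,"y":0,"z":24,"ax":0,"ay":0,"az":0,"grip":0},{"x":0,"y":0,"z":30,"ax":0,"ay":0,"az":0,"grip":0}]'; python3 -c "from h import *; tcp()"; python3 -m jog '[{"x":0,"y":0,"z":6,"ax":0,"ay":0,"az":0,"grip":0},{"x":0,"y":0,"z":12,"ax":0,"ay":0,"az":0,"grip":0},{"x":0,"y":0,"z":18,"ax":0,"ay":0,"az":0,"grip":0},{"x":0,"y":0,"z":21,"ax":0,"ay":0,"az":0,"grip":0},{"x":0,"y":0,"z":21,"ax":0,"ay":0,"az":0,"grip":0}]'
python3 - <<'E'
from h import *
tcp(); save("wrist","w3.png"); save("scene","s5.png",(150,160,400,320),3.2); save("top","top2.png",(180,130,400,290),3.6); tcp()
E
```

```text
clock: 3.45
eef_pos: [526.9, 140.8, 64.9]
tool_rot: [-1.603, -0.004, -1.668]
force: [-38.2, 5.4, 32.7]
width: 0.1
t 3.45 chute xyz [-239.5   -3.6   64.9] F xyz [ -1.5 -38.6  32.7] rot [-1.603 -0.004 -1.668] w 0.1
clock: 3.95
eef_pos: [528.3, 140.7, 64.4]
tool_rot: [-1.64, -0.009, -1.664]
force: [-64.9, 8.0, 58.2]
width: -0.1
t 3.95 chute xyz [-239.6   -2.2   64.4] F xyz [ -1.4 -65.4  58.2] rot [-1.64  -0.009 -1.664] w -0.1
t 4.1 chute xyz [-239.6   -2.2   64.4] F xyz [ -1.4 -65.1  57.3] rot [-1.64  -0.009 -1.664] w -0.0
```

View pics/s5.png

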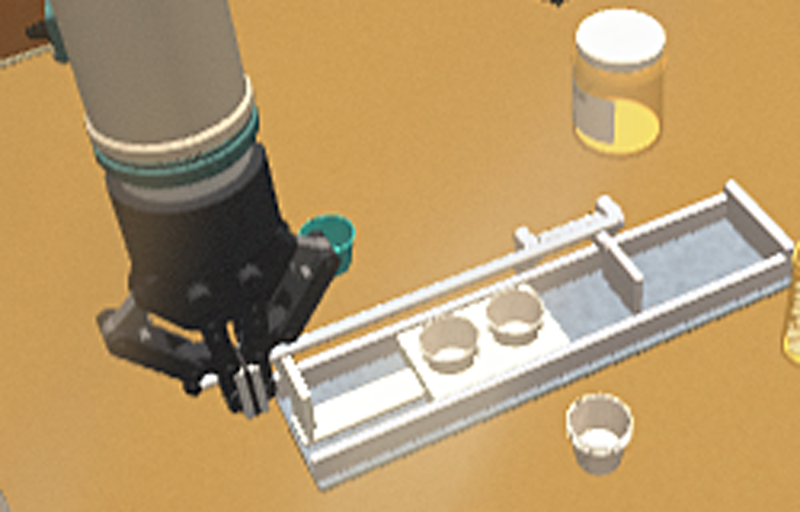

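View pics/w3.png

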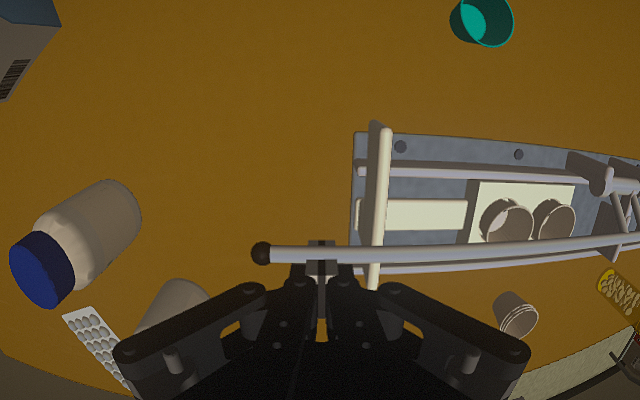

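View pics/top2.png

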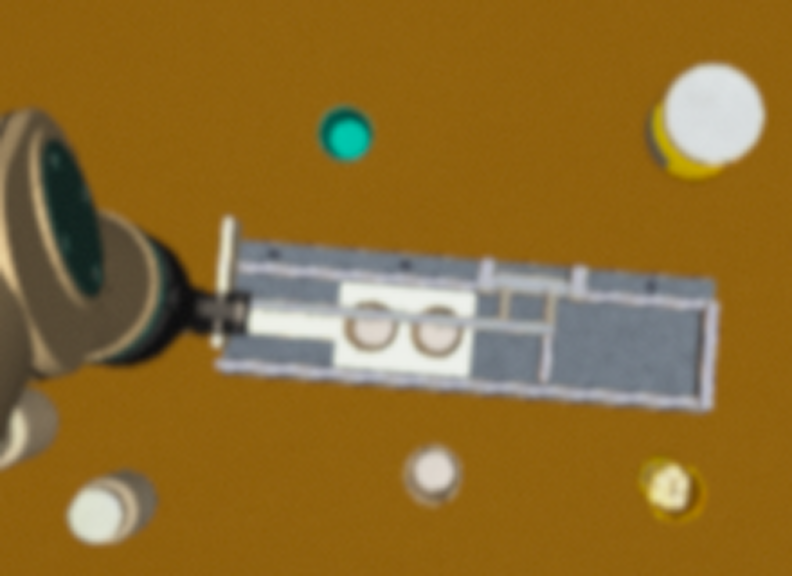

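The force of 65 N back and 58 N up points straight at the hinge axis. The pads' friction is locking the bar, because at the start it has to move up as well as across. I'll back off, go lower, and push along the bar's arc.

```bash
python3 -m jog '[{"x":0,"y":0,"z":-15,"ax":0,"ay":0,"az":0,"grip":0},{"x":0,"y":0,"z":-30,"ax":0,"ay":0,"az":0,"grip":0},{"x":0,"y":0,"z":-45,"ax":0,"ay":0,"az":0,"grip":0},{"x":0,"y":0,"z":-52,"ax":0,"ay":0,"az":0,"grip":0},{"x":0,"y":0,"z":-52,"ax":0,"ay":0,"az":0,"grip":0}]'; python3 -c "from h import *; tcp()"
```

```text
clock: 4.6
eef_pos: [512.1, 142.3, 65.6]
tool_rot: [-1.571, 0.0, -1.671]
force: [0.7, -0.1, 0.1]
width: -0.3
t 4.6 chute xyz [-239.5  -18.5   65.6] F xyz [0.  0.8 0.1] rot [-1.571  0.    -1.671] w -0.3
```

```bash
python3 -m jog '[{"x":0,"y":8,"z":0,"ax":0,"ay":0,"az":0,"grip":0},{"x":0,"y":16,"z":0,"ax":0,"ay":0,"az":0,"grip":0},{"x":0,"y":16,"z":5,"ax":0,"ay":0,"az":0,"grip":0},{"x":0,"y":16,"z":10,"ax":0,"ay":0,"az":0,"grip":0},{"x":0,"y":16,"z":10,"ax":0,"ay":0,"az":0,"grip":0}]'; python3 -c "from h import *; tcp()"
python3 -m jog '[{"x":0,"y":-2,"z":2,"ax":0,"ay":0,"az":0,"grip":0},{"x":0,"y":-5,"z":4,"ax":0,"ay":0,"az":0,"grip":0},{"x":0,"y":-8,"z":7,"ax":0,"ay":0,"az":0,"grip":0}]'; python3 -c "from h import *; tcp()"
```

```text
clock: 5.1
eef_pos: [523.8, 140.8, 49.3]
tool_rot: [-1.569, 0.0, -1.673]
force: [-0.1, 0.5, 0.7]
width: -0.1
t 5.1 chute xyz [-239.2   -6.7   49.3] F xyz [-0.5 -0.2  0.7] rot [-1.569  0.    -1.673] w -0.1
clock: 5.4
eef_pos: [528.2, 140.3, 57.4]
tool_rot: [-1.573, -0.0, -1.672]
force: [-2.1, 1.0, -1.8]
width: 0.0
t 5.4 chute xyz [-239.2   -2.3   57.4] F xyz [-0.8 -2.2 -1.8] rot [-1.573 -0.    -1.672] w 0.0
```

```bash
python3 -m jog '[{"x":0,"y":-3.5,"z":5,"ax":0,"ay":0,"az":0,"grip":0},{"x":0,"y":-6,"z":11,"ax":0,"ay":0,"az":0,"grip":0},{"x":0,"y":-8,"z":17,"ax":0,"ay":0,"az":0,"grip":0}]'; python3 -c "from h import *; tcp()"
python3 -m jog '[{"x":0,"y":0,"z":6,"ax":0,"ay":0,"az":0,"grip":0},{"x":0,"y":0,"z":12,"ax":0,"ay":0,"az":0,"grip":0},{"x":0,"y":0,"z":17,"ax":0,"ay":0,"az":0,"grip":0},{"x":0,"y":0,"z":21,"ax":0,"ay":0,"az":0,"grip":0},{"x":0,"y":0,"z":21,"ax":0,"ay":0,"az":0,"grip":0}]'
python3 - <<'E'
from h import *
tcp(); save("wrist","w4.png"); save("scene","s6.png",(150,160,400,320),3.2); tcp()
E
```

```text
clock: 5.7
eef_pos: [544.9, 138.7, 65.9]
tool_rot: [-1.574, -0.0, -1.672]
force: [-4.9, 0.8, 4.1]
width: -0.3
t 5.7 chute xyz [-239.2   14.5   65.9] F xyz [-0.3 -5.   4.1] rot [-1.574 -0.    -1.672] w -0.3
clock: 6.2
eef_pos: [567.2, 136.4, 64.8]
tool_rot: [-1.571, -0.0, -1.672]
force: [-2.0, -0.6, -1.0]
width: 0.0
t 6.2 chute xyz [-239.2   36.9   64.8] F xyz [ 0.8 -1.9 -1. ] rot [-1.571 -0.    -1.672] w 0.0
t 6.3 chute xyz [-239.3   36.5   64.9] F xyz [-0.4 -3.  -1. ] rot [-1.571 -0.    -1.672] w -0.4
```

View pics/s6.png

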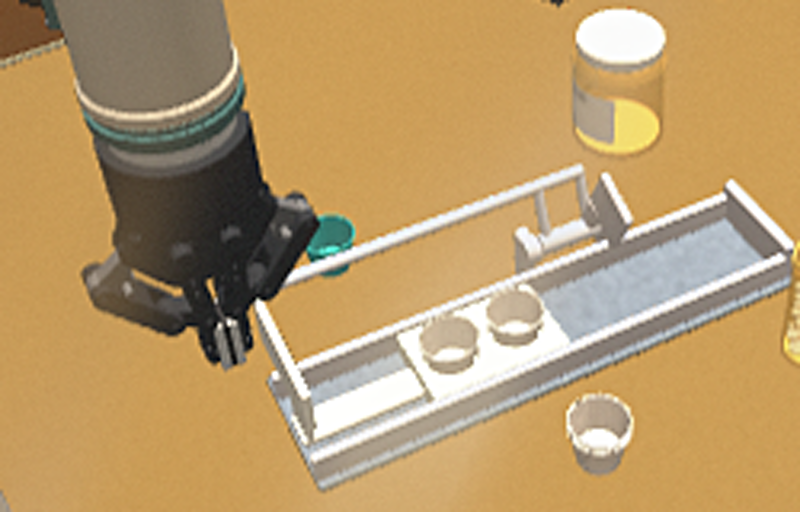

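View pics/w4.png

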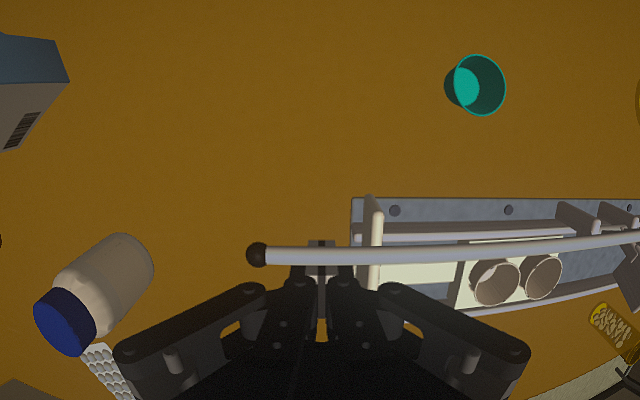

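```bash
python3 -m jog '[{"x":5,"y":0,"z":0,"ax":0,"ay":0,"az":0,"grip":0},{"x":9,"y":0,"z":0,"ax":0,"ay":0,"az":0,"grip":0},{"x":12,"y":0,"z":0,"ax":0,"ay":0,"az":0,"grip":0},{"x":15,"y":0,"z":0,"ax":0,"ay":0,"az":0,"grip":0},{"x":19,"y":0,"z":0,"ax":0,"ay":0,"az":0,"grip":0}]'
python3 - <<'E'
from h import *
tcp(); save("scene","s7.png",(150,160,400,320),3.2); tcp()
E
```

```text
clock: 6.8
eef_pos: [565.6, 118.6, 65.6]
tool_rot: [-1.569, 0.002, -1.671]
force: [-1.2, 5.2, -1.1]
width: 0.1
t 6.8 chute xyz [-221.4   37.2   65.6] F xyz [-5.1 -1.7 -1.1] rot [-1.569  0.002 -1.671] w 0.1
t 6.85 chute xyz [-220.2   37.2   65.6] F xyz [-3.6 -2.2 -1.1] rot [-1.570e+00  1.000e-03 -1.672e+00] w 0.0
```

View pics/s7.png

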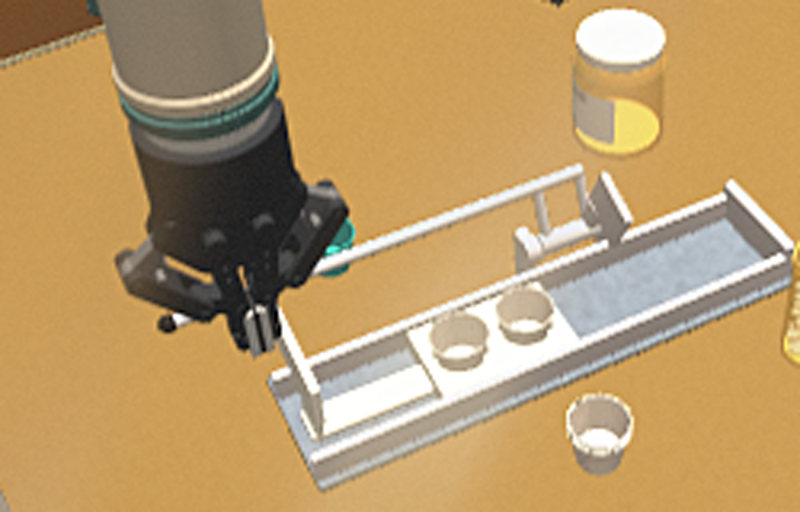

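```bash
python3 -m jog '[{"x":6,"y":0,"z":0,"ax":0,"ay":0,"az":0,"grip":0},{"x":13,"y":0,"z":0,"ax":0,"ay":0,"az":0,"grip":0},{"x":20,"y":0,"z":0,"ax":0,"ay":0,"az":0,"grip":0},{"x":27,"y":0,"z":0,"ax":0,"ay":0,"az":0,"grip":0},{"x":33,"y":0,"z":0,"ax":0,"ay":0,"az":0,"grip":0}]'
python3 - <<'E'
from h import *
tcp(); save("scene","s8.png",(150,160,400,320),3.2);save("wrist","w8.png")
E
```

```text
clock: 7.35
eef_pos: [562.3, 85.4, 65.6]
tool_rot: [-1.57, 0.001, -1.671]
force: [-0.9, 5.4, -0.1]
width: -0.1
t 7.35 chute xyz [-188.    37.1   65.6] F xyz [-5.3 -1.4 -0.1] rot [-1.570e+00  1.000e-03 -1.671e+00] w -0.1
```

View pics/s8.png

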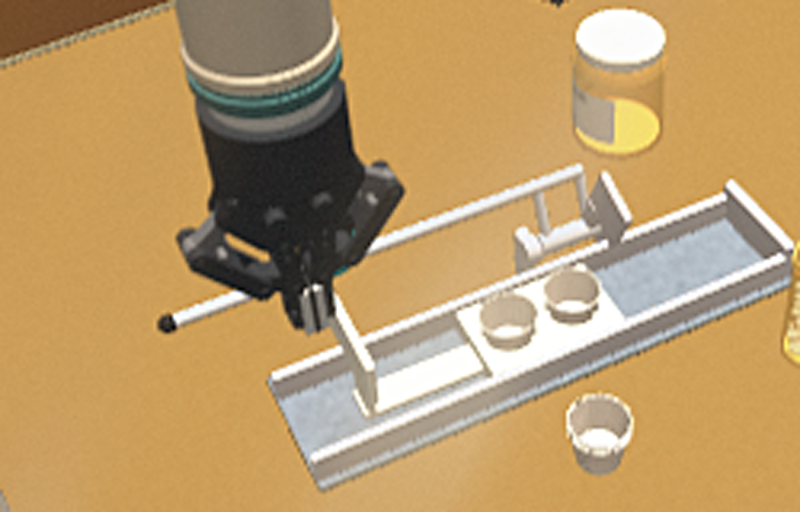

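View pics/w8.png

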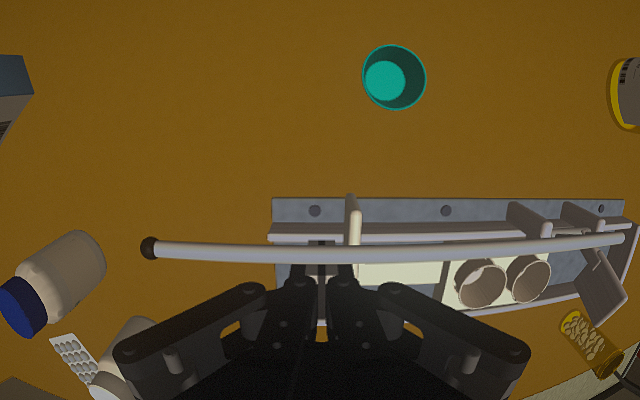

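```bash
python3 -m jog '[{"x":6,"y":0,"z":0,"ax":0,"ay":0,"az":0,"grip":0},{"x":13,"y":0,"z":0,"ax":0,"ay":0,"az":0,"grip":0},{"x":20,"y":0,"z":0,"ax":0,"ay":0,"az":0,"grip":0},{"x":27,"y":0,"z":0,"ax":0,"ay":0,"az":0,"grip":0},{"x":34,"y":0,"z":0,"ax":0,"ay":0,"az":0,"grip":0}]';python3 -m jog '[{"x":7,"y":0,"z":0,"ax":0,"ay":0,"az":0,"grip":0},{"x":14,"y":0,"z":0,"ax":0,"ay":0,"az":0,"grip":0},{"x":21,"y":0,"z":0,"ax":0,"ay":0,"az":0,"grip":0},{"x":28,"y":0,"z":0,"ax":0,"ay":0,"az":0,"grip":0},{"x":35,"y":0,"z":0,"ax":0,"ay":0,"az":0,"grip":0}]'
python3 - <<'E'
from h import *
tcp(); save("scene","s9.png",(150,160,400,320),3.2)
E
```

```text
clock: 7.95
eef_pos: [558.7, 52.1, 65.5]
tool_rot: [-1.57, 0.002, -1.671]
force: [-1.4, 6.3, 0.2]
width: 0.4
clock: 8.45
eef_pos: [555.1, 17.2, 65.5]
tool_rot: [-1.57, 0.001, -1.671]
force: [-1.7, 5.1, 0.1]
width: -0.0
t 8.45 chute xyz [-119.4   36.9   65.5] F xyz [-4.9 -2.2  0.1] rot [-1.570e+00  1.000e-03 -1.671e+00] w -0.0
```

View pics/s9.png

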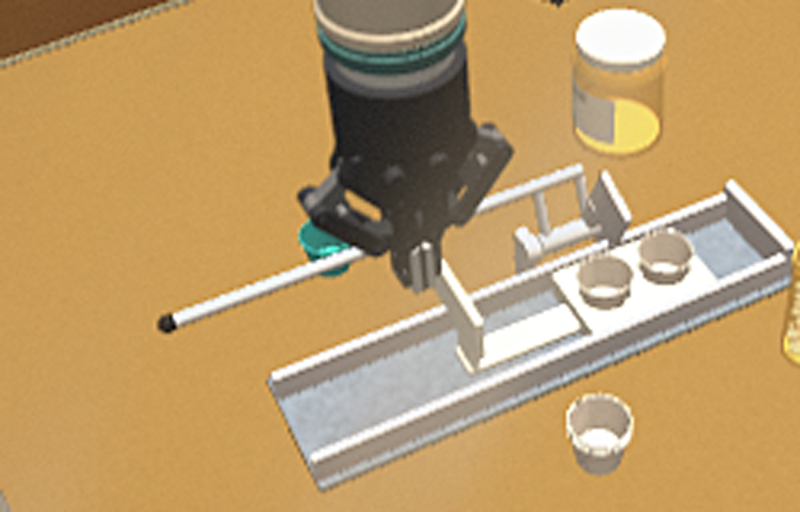

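```bash
python3 -m jog '[{"x":7,"y":0,"z":0,"ax":0,"ay":0,"az":0,"grip":0},{"x":14,"y":0,"z":0,"ax":0,"ay":0,"az":0,"grip":0},{"x":21,"y":0,"z":0,"ax":0,"ay":0,"az":0,"grip":0},{"x":28,"y":0,"z":0,"ax":0,"ay":0,"az":0,"grip":0},{"x":34,"y":0,"z":0,"ax":0,"ay":0,"az":0,"grip":0}]';python3 -m jog '[{"x":3,"y":0,"z":0,"ax":0,"ay":0,"az":0,"grip":0},{"x":6,"y":0,"z":0,"ax":0,"ay":0,"az":0,"grip":0},{"x":8,"y":0,"z":0,"ax":0,"ay":0,"az":0,"grip":0}]'
python3 - <<'E'
from h import *
tcp(); save("scene","s10.png",(190,150,420,310),3.4)
E
```

```text
clock: 9.0
eef_pos: [551.6, -16.6, 65.5]
tool_rot: [-1.57, 0.001, -1.671]
force: [-1.5, 6.3, 0.6]
width: 0.0
clock: 9.3
eef_pos: [550.8, -24.4, 65.5]
tool_rot: [-1.57, 0.001, -1.671]
force: [-2.0, 6.8, 0.7]
width: -0.0
t 9.3 chute xyz [-77.5  36.8  65.5] F xyz [-6.6 -2.7  0.7] rot [-1.570e+00  1.000e-03 -1.671e+00] w -0.0
```

View pics/s10.png

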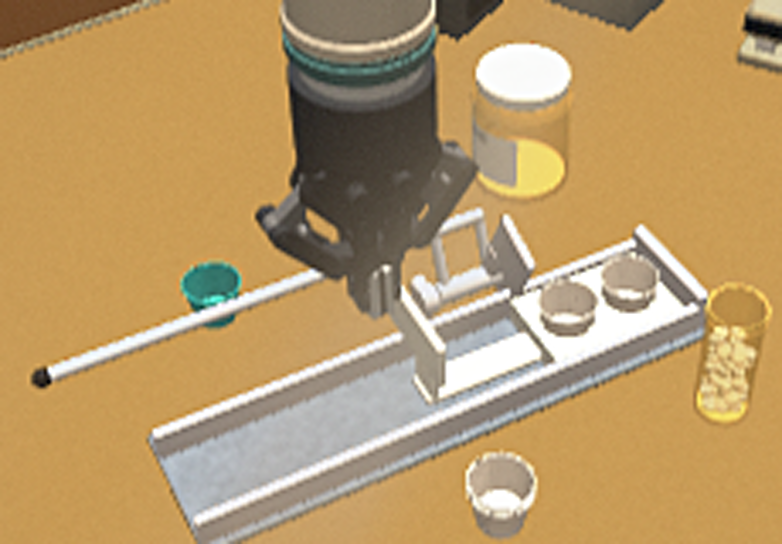

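Nearly home: I'll creep forward until the force rises.

```bash
python3 -m jog '[{"x":1.5,"y":0,"z":0,"ax":0,"ay":0,"az":0,"grip":0},{"x":3,"y":0,"z":0,"ax":0,"ay":0,"az":0,"grip":0}]'; python3 -c "from h import *; tcp()"; python3 -m jog '[{"x":1.5,"y":0,"z":0,"ax":0,"ay":0,"az":0,"grip":0},{"x":3,"y":0,"z":0,"ax":0,"ay":0,"az":0,"grip":0}]'
python3 - <<'E'
from h import *
tcp(); save("scene","s11.png",(290,200,410,290),6.4)
E
```

```text
clock: 9.55
eef_pos: [550.5, -27.1, 65.5]
tool_rot: [-1.57, 0.002, -1.671]
force: [-1.0, 6.4, 0.4]
width: 0.0
t 9.55 chute xyz [-74.9  36.8  65.5] F xyz [-6.3 -1.7  0.4] rot [-1.57   0.002 -1.671] w 0.0
clock: 9.75
eef_pos: [550.3, -29.0, 65.5]
tool_rot: [-1.57, 0.003, -1.67]
force: [-0.9, 10.9, 0.9]
width: 0.0
t 9.75 chute xyz [-72.9  36.8  65.5] F xyz [-10.8  -2.    0.9] rot [-1.57   0.003 -1.67 ] w 0.0
```

View pics/s11.png

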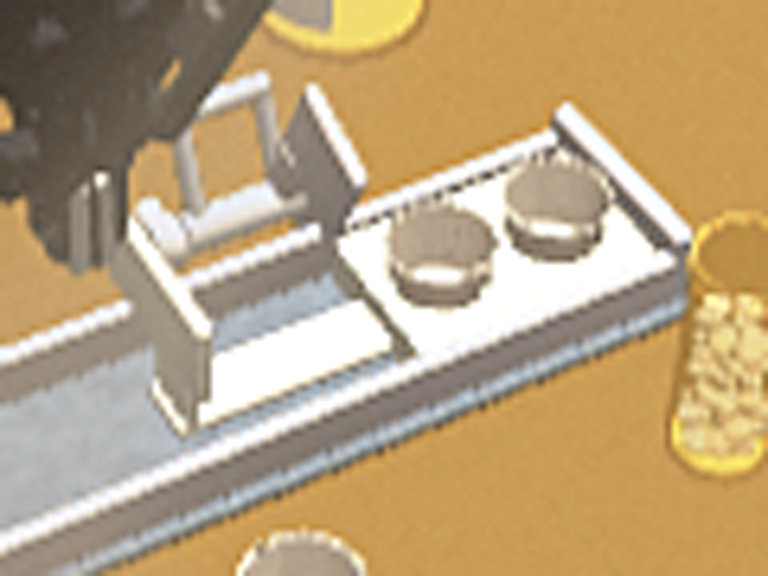

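```bash
python3 -m jog '[{"x":1.5,"y":0,"z":0,"ax":0,"ay":0,"az":0,"grip":0},{"x":3,"y":0,"z":0,"ax":0,"ay":0,"az":0,"grip":0},{"x":3,"y":0,"z":0,"ax":0,"ay":0,"az":0,"grip":0}]'; python3 -c "from h import *; tcp()"
```

```text
clock: 10.1
eef_pos: [550.4, -29.4, 65.5]
tool_rot: [-1.57, 0.006, -1.668]
force: [-0.4, 13.9, 1.9]
width: -0.0
t 10.1 chute xyz [-72.6  37.   65.5] F xyz [-13.8  -1.8   1.9] rot [-1.57   0.006 -1.668] w -0.0
```

```bash
python3 -m jog '[{"x":-4,"y":0,"z":0,"ax":0,"ay":0,"az":0,"grip":0},{"x":-8,"y":0,"z":0,"ax":0,"ay":0,"az":0,"grip":0},{"x":-14,"y":0,"z":0,"ax":0,"ay":0,"az":0,"grip":0}]'; python3 -c "from h import *; tcp()";  python3 -m jog '[{"x":0,"y":0,"z":-6,"ax":0,"ay":0,"az":0,"grip":0},{"x":0,"y":0,"z":-12,"ax":0,"ay":0,"az":0,"grip":0},{"x":0,"y":0,"z":-18,"ax":0,"ay":0,"az":0,"grip":0},{"x":0,"y":0,"z":-24,"ax":0,"ay":0,"az":0,"grip":0},{"x":0,"y":0,"z":-30,"ax":0,"ay":0,"az":0,"grip":0}]'
python3 - <<'E'
from h import *
tcp(); save("scene","s12.png",(190,150,420,310),3.4)
E
```

```text
clock: 10.4
eef_pos: [550.2, -23.1, 65.2]
tool_rot: [-1.572, -0.003, -1.675]
force: [-3.3, -2.6, 0.5]
width: 0.2
t 10.4 chute xyz [-78.8  36.1  65.2] F xyz [ 3.  -3.   0.5] rot [-1.572 -0.003 -1.675] w 0.2
clock: 10.9
eef_pos: [520.7, -17.7, 65.3]
tool_rot: [-1.57, 0.0, -1.672]
force: [-1.1, -0.8, -0.7]
width: -0.4
t 10.9 chute xyz [-81.2   6.2  65.3] F xyz [ 0.9 -1.  -0.7] rot [-1.57   0.    -1.672] w -0.4
```

View pics/s12.png

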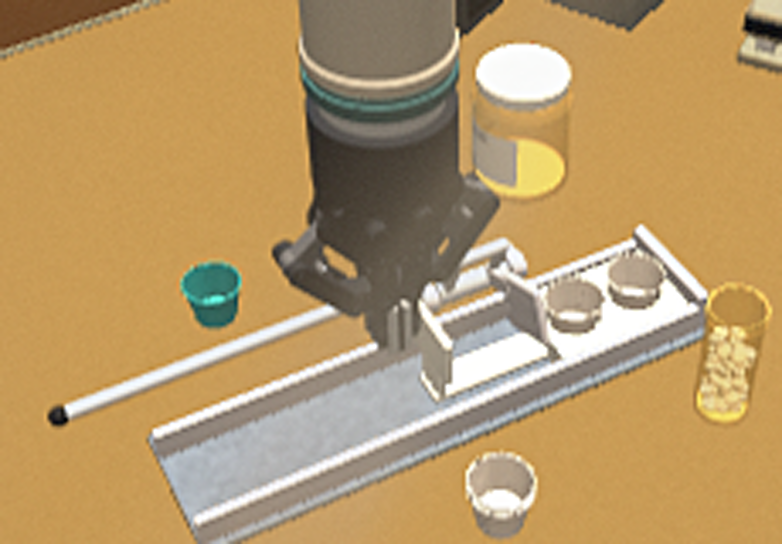

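```bash
python3 -m jog '[{"x":0,"y":0,"z":-5,"ax":0,"ay":0,"az":0,"grip":0},{"x":0,"y":0,"z":-10,"ax":0,"ay":0,"az":0,"grip":0},{"x":0,"y":0,"z":-16,"ax":0,"ay":0,"az":0,"grip":0},{"x":0,"y":0,"z":-28,"ax":0,"ay":0,"az":0,"grip":0},{"x":0,"y":0,"z":-42,"ax":0,"ay":0,"az":0,"grip":0}]'; python3 -c "from h import *; tcp()"; python3 -m jog '[{"x":0,"y":0,"z":-20,"ax":0,"ay":0,"az":0,"grip":0},{"x":0,"y":-25,"z":-35,"ax":0,"ay":0,"az":0,"grip":0},{"x":0,"y":-65,"z":-50,"ax":0,"ay":0,"az":0,"grip":0},{"x":0,"y":-110,"z":-60,"ax":0,"ay":0,"az":0,"grip":0},{"x":-20,"y":-150,"z":-80,"ax":0,"ay":0,"az":0,"grip":0}]'
python3 - <<'E'
from h import *
tcp(); save("scene","s13.png",(190,150,420,310),3.4); save("top","t13.png",(200,140,400,290),4)
E
```

```text
clock: 11.45
eef_pos: [479.7, -13.4, 65.5]
tool_rot: [-1.569, 0.0, -1.672]
force: [-0.3, 0.1, 0.5]
width: 0.1
t 11.45 chute xyz [-81.3 -35.   65.5] F xyz [-0.1 -0.3  0.5] rot [-1.569  0.    -1.672] w 0.1
clock: 11.95
eef_pos: [402.4, 12.9, 217.3]
tool_rot: [-1.568, -0.0, -1.677]
force: [0.5, 1.6, 0.2]
width: 0.1
t 11.95 chute xyz [ -99.7 -114.5  217.3] F xyz [-1.6  0.3  0.2] rot [-1.568 -0.    -1.677] w 0.1
```

View pics/s13.png

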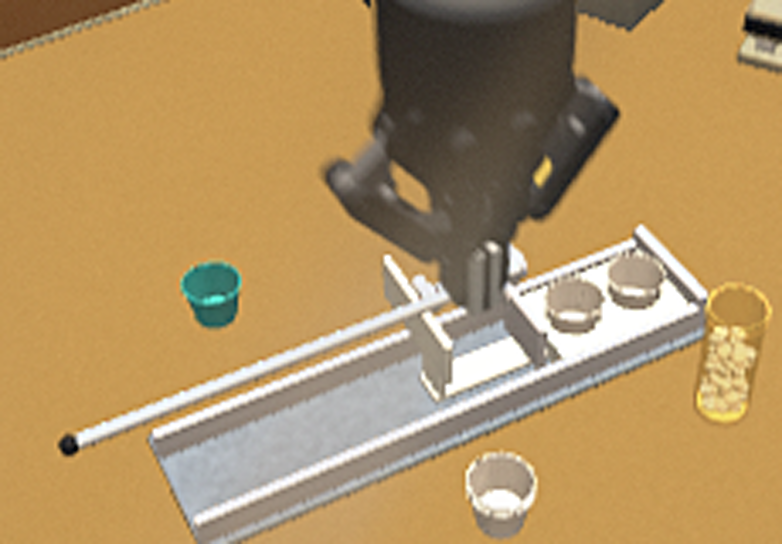

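View pics/t13.png

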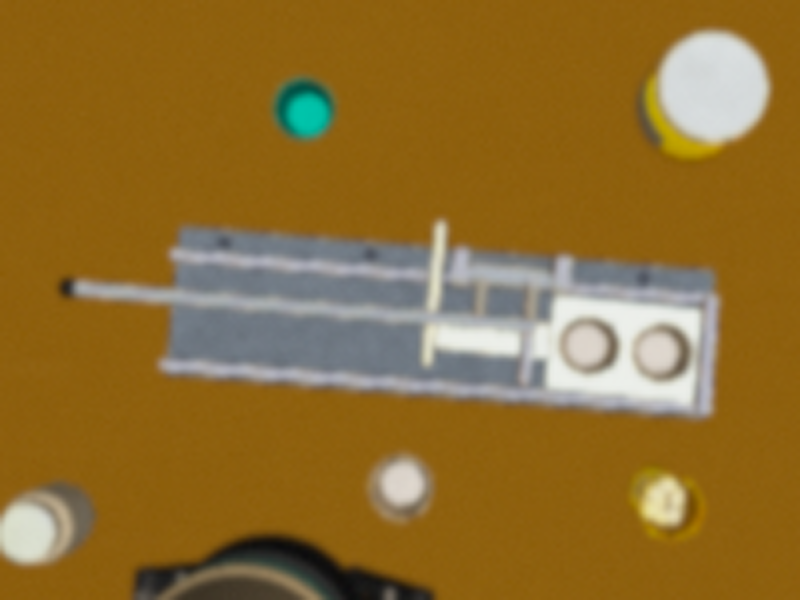

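```bash
python3 -m jog '[{"x":0,"y":0,"z":0,"ax":0,"ay":0,"az":0,"grip":0},{"x":0,"y":0,"z":0,"ax":0,"ay":0,"az":0,"grip":0}]'
python3 - <<'E'
from h import *
tcp(); p=np.load("pose.npy"); T=get_image("top")
for x in (52,56,60): print(x,((proj(T,ch(p,[(x-117,63,64),(x-117,-21,64)]))-[200,140])*4).round(1).tolist())
print(((proj(T,ch(p,[(-265,8,72)]))-[200,140])*4).round(1))
print(finish_job())
E
```

```text
clock: 12.25
eef_pos: [401.7, 14.2, 214.8]
tool_rot: [-1.571, -0.0, -1.672]
force: [-0.5, 0.3, 0.4]
width: -0.3
t 12.25 chute xyz [-101.  -115.4  214.8] F xyz [-0.2 -0.5  0.4] rot [-1.571 -0.    -1.672] w -0.3
52 [[424.6, 219.4], [413.0, 364.0]]
56 [[431.5, 220.0], [419.9, 364.5]]
60 [[438.3, 220.5], [426.8, 365.1]]
[[ 67.7 286.7]]
the job is handed in; nothing more can be done
None
```

I handed the job in at about 12 s of the allowed 42 s. The carrier is home, the gate is shut behind it, and no verdict was reported.

- **Method:** With the closed fingers I pushed the gate bar over along its arc, to an estimated gate angle of about 1.19 rad. I slid the finger along the bar while its front face pushed the carrier's plate home. Then I backed off the plate, let the bar back gently and lifted clear.
- **First attempt at the bar:** My first straight sideways push locked the bar by pad friction, with about 65 N back and 58 N up on the fingers. The gate had not opened, so I backed off, went lower and followed the arc with only a few newtons.
- **Carrier home:** The push force rose from 6 N to 14 N while the tool barely moved. In the last top picture the plate ends were at about pixel (440, 222) and (428, 365), against (438, 220) and (427, 365) predicted for home at +60 mm.
- **Gate shut:** The bar's ball was back at its starting pixel, (66, 287).
- **Cups and bystanders:** Both cups looked seated upright, and the vial, jar, spare cups and turquoise cup had not moved in the pictures.
- **Robot:** It touched nothing and its force reading was near zero.
- **Small disagreement:** The finger position put the plate about 2 mm past its home position, which is within the calibration error.

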